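# Set the fire's heat dial by its clicks and start it

## Robot

A 6-joint arm with a two-finger parallel gripper is mounted at the origin on the work surface. World frame = base frame: x ahead of the robot, y to its left, z up, the work surface at z = 0. Lengths are in m, angles in rad, forces in N, time in s.
With the tool pointing down it reaches from about 0.35 to 0.975 m from the base axis. Payload 4.9 kg.
Tool frame: the origin (TCP) lies on the front face of the gripper's body, between the roots of the fingers; the fingertips stand ctrl.finger_overhang ahead of it and the grasp point (between the pads) lies 54 mm ahead of it (ctrl.finger_overhang is the distance from the TCP to the fingertips, in m); z points along the fingers, y is the line along which they close (so a half turn about z gives the same grasp; the last joint's range is limited). The gripper opens to 85 mm and grips with 20 to 120 N. Pads are 22 mm wide; open, the fingers measure 114 mm over their backs; the gripper's body (76 mm by 85 mm) begins 54 mm behind the grasp point. The pads swing forward as they close: fully open they stand 13 mm farther back than shut.
Start: joints at [0.998, 0.053, 1.613, -0, 1.476, -0.119], TCP at [0.274, 0.562, 0.304] pointing down, gripper open.
Joint ranges: [-3.01, 3.01], [-1.01, 2.22], [0.06, 2.58], [-1.02, 4.17], [0.09, 2.62], [-3.14, 3.14]. Speed limits (rad/s): [2.57, 2.57, 3.14, 3.14, 3.14, 3.14].

## Interface

Orientations are given as a rotation vector (axis times angle).
In Python, from station import ctrl, vision gives the robot as it stands. The module is installed in compiled form; this text tells all that it offers.
- The arm moves only by the tool drive_tool, never from a script. Its argument "rows" is a list of rows, each a list of 2 entries, a list of its own where there are three numbers: the shift along the tool's x, y, z in m, then the turn about the tool's z in rad. A call has 1 to 10 rows; each row shifts and turns the commanded pose from where the row before left it, along the tool's axes as they then stand; what a row does not reach is not made up. A row lasts 1/10 s, in which the tool goes at most 50 mm and 8.59 degrees, less where a joint would pass 70% of its speed; a pose out of reach is approached as far as the arm can. A call with a gripper value outside its range is refused whole. "jaw" is the closure, from 0 (fully open) to 1 (shut), set as the call begins (left out, the last holds). The fingers move at their own pace and stop on an object; "grip_force" is the grip in N (left out, the last holds). Time passes only in rows, so rows that do not move let the fingers close. It gives the time, the measured TCP pose, the force, the opening and the grip force at its end, in the units of the state.
- ctrl.get_obs(): the state, without advancing time (a new reading comes with each control period).
- vision.get_image(name): name is "side" or "top"; returns a dict with "image" (420x560x3 uint8, blue, green, red), "vertical_fov" (degrees; the focal length in pixels is half the picture's height over the tangent of half this angle, whatever the lens; pixels are square), "cx", "cy" (the principal point, pixels), "dist_coeffs" ([k1, k2, p1, p2, k3] as OpenCV has them; the pictures are not rectified), "R" (3x3) and "t" (3): a world point X has camera coordinates R X + t. Camera axes: x right, y down, z forward; pixel columns grow to the right and rows downward; lengths in m; the calibration is good to about 2 mm. A picture is of the moment at which its call begins. There is no depth.
- ctrl.finish_job(): hands the job in; it is judged then, once.
The state is a dict: "t": time; "q": joint angles; "dq": joint speeds; "effort": joint torques, N m; "tool_pos": TCP position; "tool_rot": TCP orientation; "contact_force": force on the tool from outside, world axes, zero at the start; "wrist_torque": the same for the moment, N m; "opening": finger opening in m; "grip_force": force on a finger pad.
Only numpy, scipy, OpenCV 4.12 (cv2) and the standard library are available. Lean on these libraries where they do the work, as an engineer would, in place of code of your own. Each camera call takes 0.05 s, during which the arm holds its last target. There are 200 camera calls.

## Task

Set the fire from its control box on the mantel. The bar-grip heat dial has no marks, so turn it gently anticlockwise back to its stop without forcing it, then clockwise exactly four clicks from the stop, counting them by feel, and leave it seated in that fourth click. Only then press the push button gently but fully down, and let go; leave the small round knob and the ornaments alone.

Things in the scene. Friction and masses are not known exactly. Their poses are not given: they have to be found in the camera images.
- box_top (a point): centre of the flat top of the fire's control box, a grey aluminium casing fixed to the mantel, 150 mm (its x) by 290 mm (its y), 45 mm high; axes: x away from the robot side, y along its length to the left, z up. In this frame the heat dial's axis is at x 0, y -60 mm, the button at x -30, y 105 mm, the small round knob at x 42, y 45 mm
- heat_dial_grip (a point): point on the heat dial's vertical axis, 25 mm above the box's top; turns with the dial, its x axis along the bar (yaw = box yaw minus dial angle). The dial is a black disc 66 mm across, its upper face 9 mm above the box's top, with a bar grip 56 mm long, 16 mm wide, reaching 40 mm above the box's top
- heat_dial (a joint): heat dial angle in rad: 0 at the anticlockwise stop, growing clockwise seen from above to 3.3; starts at 1 to 2. From the stop it first turns freely for 0 to 0.85 rad (differs each time), then come eight or more clicks, 0.29 to 0.37 rad apart. Each: 0.1 to 0.22 N m against the turn until a crest, then about as much with it, as it drops into the detent, where it stays when let go
- detent_ball (a joint): lift in m of the sprung ball inside the box that makes the clicks (out of sight): 0 in the free stretch, about 0.005 on a crest, about 0.003 seated in any detent but the fourth from the stop, which is deeper, about 0.001. The ball's place round the dial differs each time
- dial_stop (a point): point on the box's top on the heat dial's axis. The anticlockwise stop is sprung: met at dial angle -0.04 rad, at -0.07 it takes 0.2 N m, then about 3.5 N m more per rad; 0.28 N m against the turn, more than any click gives, shows that it is reached (dial near -0.10); pushed past -0.22 rad (about 0.7 N m) it is forced; let go, the dial springs back to about -0.03
- start_button_top (a point): centre of the top of the start button, a black plunger 26 mm across in a 42 mm steel collar, its top 18 mm above the box's top; pressed straight down
- start_button (a joint): start button travel in m: 0 up, 0.006 fully down; a spring of 1.5 N at the top, 5 N fully down, returns it; then it is hard
- flame_knob_edge (a point): point on the top of the small round knob (flame effect), 12 mm from its axis; the knob is 30 mm across, its top 17 mm above the box's top; to be left alone
- clamp: small spring-loaded bamboo clamp (75 x 110 mm foot) holding an upright clear acrylic block 140 mm long, 124 mm high in all; a bystander; origin at the centre of its underside
- horse: white porcelain horse on a plinth, about 120 mm long and 120 mm high; a bystander; origin at the centre of its underside
- tin: copper-coloured aluminium tin with closed lid, 75 mm across, 82 mm high; a bystander; origin at the centre of its underside
- tumbler: frosted glass tumbler, 76 mm across, 95 mm high; a bystander; origin at the centre of its underside
- plant_pot: terracotta pot with a succulent, 72 mm across, 90 mm high; a bystander; origin at the centre of its underside
- tealight: low marble tealight holder, 64 mm across, 32 mm high; a bystander; origin at the centre of its underside

How it is judged:
By the outcome, as a careful person would: the job done as asked, in the order asked, and still so for the second after the job is handed in, with the robot touching nothing.
It also fails if it takes over 72 s, if anything falls off the work surface, if the arm or the gripper's body presses on something with over 40 N, if the wrist force passes 120 N, or if a joint passes its speed limit or range.

## Working session

There is one attempt and no reset: what is moved stays moved. The work goes in short steps, Python scripts to look and compute and a tool call to move; the robot and the scene stay as the last step left them, time stands still between calls to the robot, and variables do not carry over. Pictures are saved under pics/ and viewed, at most 10 in all, crops included, and the job is handed in when it is done.

Besides the shell and the picture viewer there is one more tool, called after "Emit:" as name([rows], argument=value, ...), one row to a line, values as JSON. drive_tool: Moves the arm, as the interface text tells. Its arguments: {"type":"object","properties":{"rows":{"type":"array","items":{"type":"array"}},"jaw":{"type":"number"},"grip_force":{"type":"number"}},"required":["rows"]}

```bash
mkdir -p pics; python3 - <<'E'
from station import ctrl, vision
import cv2,pickle
o=ctrl.get_obs(); print(o, ctrl.finger_overhang)
d={}
for n in("top","side"):
    v=vision.get_image(n); d[n]=v; cv2.imwrite(f"pics/{n}0.png",v["image"]); print(n,v["R"],v["t"],v["dist_coeffs"],v["vertical_fov"])
pickle.dump(d,open("v0.pkl","wb"))
E
```

```text
{'t': 0.0, 'q': array([ 9.97954980e-01,  5.33593819e-02,  1.61427956e+00, -2.21880601e-05,
        1.47600194e+00, -1.18984986e-01]), 'dq': array([ 3.09600029e-05, -1.88696549e-04, -5.27333305e-04,  2.09653103e-03,
       -9.19028243e-04,  9.99121599e-04]), 'effort': array([-7.05626808e-04, -3.93704939e+01, -3.70164692e+01, -2.62115946e-04,
        7.37747789e-03,  9.30862001e-06]), 'tool_pos': array([0.27376032, 0.56133115, 0.30266993]), 'tool_rot': array([-7.06657725e-01, -3.06039174e+00,  3.03788566e-03]), 'contact_force': array([ 0.17746987,  0.2735889 , -0.17293066]), 'wrist_torque': array([ 0.01198748, -0.04614079,  0.02193531]), 'grip_force': 0.0, 'opening': 0.08538861134228966} 0.0726
top [[ 0.01449966 -0.9997429  -0.01743243]
 [-0.98278479 -0.01103793 -0.18442405]
 [ 0.18418421  0.01980641 -0.98269216]] [0.0474563  0.59053181 0.99939257] [-0.04364646  0.          0.          0.          0.        ] 51.546698368139424
side [[ 0.83105587 -0.55614338  0.0071194 ]
 [-0.28115593 -0.43111235 -0.85737593]
 [ 0.47989321  0.71052564 -0.51464145]] [-0.47605611  0.24349842  0.63557961] [-0.11962241  0.          0.          0.          0.        ] 53.71683550370211
```

View pics/top0.png

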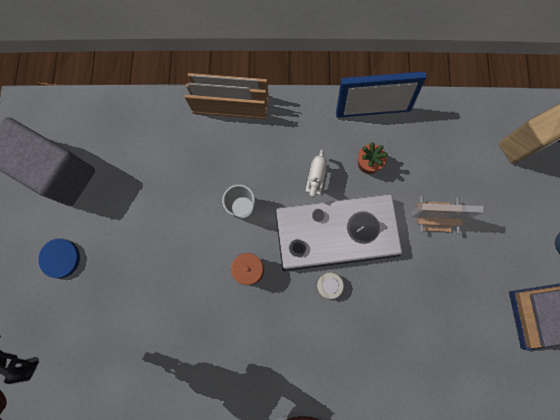

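View pics/side0.png

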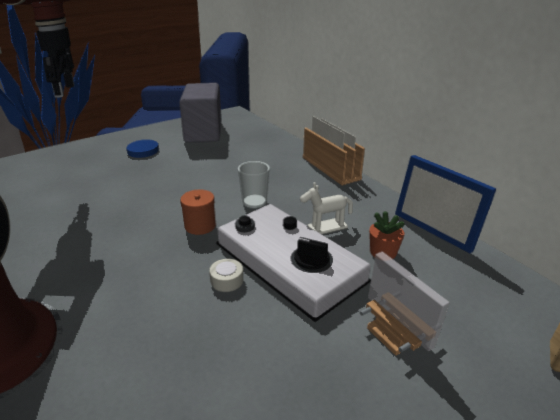

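The top view shows the box with corners near (277,210), (392,197), (400,256) and (285,268). The dial is at about (363,227), the button at (298,248) and the small knob at (318,215). The side view shows the same box, with the dial at about (313,252) and its bar grip standing up.

```bash
cat > h.py <<'E'
import numpy as np, cv2
def cam(v):
    h,w=v["image"].shape[:2]; f=h/2/np.tan(np.radians(v["vertical_fov"])/2)
    return np.array([[f,0,v["cx"]],[0,f,v["cy"]],[0,0,1.]])
def cast(v,px,z):
    p=cv2.undistortPoints(np.array(px,float).reshape(-1,1,2),cam(v),np.array(v["dist_coeffs"]))[:,0]
    R=np.array(v["R"]);t=np.array(v["t"]);c=-R.T@t
    d=np.c_[p,np.ones(len(p))]@R
    return c+d*((z-c[2])/d[:,2])[:,None]
def proj(v,X):
    return cv2.projectPoints(np.array(X,float).reshape(-1,3),cv2.Rodrigues(np.array(v["R"]))[0],np.array(v["t"],float),cam(v),np.array(v["dist_coeffs"]))[0][:,0]
E
python3 - <<'E'
import pickle,cv2,numpy as np
from h import *
d=pickle.load(open("v0.pkl","rb"))
rois={"top":(265,185,415,280),"side":(205,195,380,325)}
for n in d:
    v=d[n]; im=v["image"]; x0,y0,x1,y1=rois[n]
    g=cv2.cvtColor(im,cv2.COLOR_BGR2HSV); m=((g[...,2]>135)&(g[...,1]<40)).astype(np.uint8)
    k=np.zeros_like(m);k[y0:y1,x0:x1]=m[y0:y1,x0:x1]
    cs=max(cv2.findContours(k,cv2.RETR_EXTERNAL,cv2.CHAIN_APPROX_NONE)[0],key=cv2.contourArea)
    P=cast(v,cs[:,0],0.045)[:,:2]
    r=cv2.minAreaRect((P*1000).astype(np.float32)); print(n,r); b=cv2.boxPoints(r)
    c=im[y0:y1,x0:x1]; c=cv2.resize(c,None,fx=4.5,fy=4.5,interpolation=cv2.INTER_CUBIC)
    q=((proj(v,np.c_[b/1000,np.full(4,.045)])-[x0,y0]+.5)*4.5).astype(int)
    cv2.polylines(c,[q],True,(0,0,255),1)
    cv2.imwrite(f"pics/{n}c.png",cv2.convertScaleAbs(c,alpha=1.5,beta=20))
E
```

```text
top ((546.3336181640625, -78.49446105957031), (145.10726928710938, 285.27764892578125), 7.901423931121826)
side ((548.975830078125, -82.08692932128906), (158.48797607421875, 284.5591735839844), 7.919475555419922)
```

View pics/topc.png

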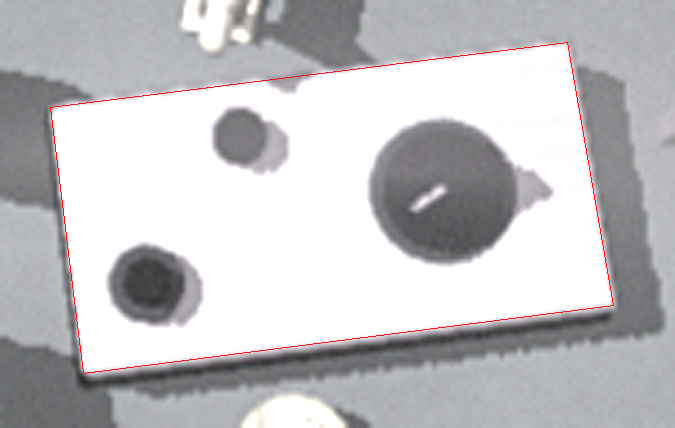

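View pics/sidec.png

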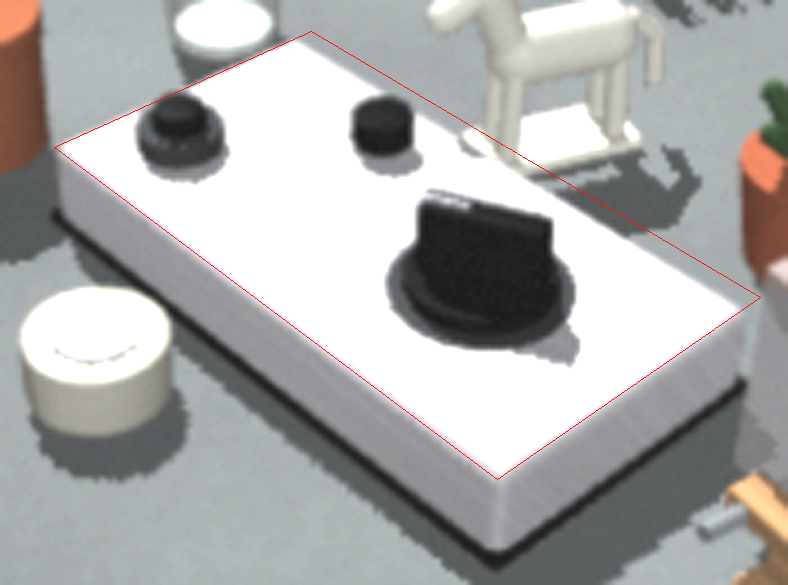

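The crops show the red outline fitting the box top, with the dial disc centred near crop (443,191) in the top view. The bar's white line runs (413,210)→(445,188) there. In the side crop the bar's top edge runs (425,193)→(552,217).

```bash
python3 - <<'E'
import pickle,cv2,numpy as np
from h import *
from scipy.spatial.transform import Rotation as Ro
d=pickle.load(open("v0.pkl","rb"))
T=lambda p:np.array(p)/4.5+[265,185]-.5
S=lambda p:np.array(p)/4.5+[205,195]-.5
t,s=d["top"],d["side"]
y=np.radians(7.9);Rz=np.array([[np.cos(y),-np.sin(y)],[np.sin(y),np.cos(y)]])
for c in([.5463,-.0785],[.549,-.082]):
  print("dial,btn,knob",[(np.array(c)+Rz@np.array(p)).round(4) for p in([0,-.06],[-.03,.105],[.042,.045])])
print("top: disc",cast(t,T([443,191]),.054)," btn",cast(t,T([149,281]),.063),"knob",cast(t,T([239,136]),.062))
a=cast(t,T([[445,188],[413,210]]),.085);print("line",a,np.degrees(np.arctan2(*(a[1]-a[0])[1::-1])))
a=cast(s,S([[552,213],[425,192]]),.085);print("sidebar",a,np.degrees(np.arctan2(*(a[1]-a[0])[1::-1])),a.mean(0), np.linalg.norm(a[1]-a[0]))
print("side knob",cast(s,S([382,110]),.062),"btn",cast(s,S([180,108]),.063))
a=cast(s,S([[430,195],[470,208]]),.085);print("sideline",a)
from station import ctrl
o=ctrl.get_obs();print(Ro.from_rotvec(o["tool_rot"]).as_matrix().round(3))
E
```

```text
dial,btn,knob [array([ 0.5545, -0.1379]), array([0.5022, 0.0214]), array([ 0.5817, -0.0282])]
dial,btn,knob [array([ 0.5572, -0.1414]), array([0.5049, 0.0179]), array([ 0.5844, -0.0317])]
top: disc [[ 0.55375138 -0.13852783  0.054     ]]  btn [[0.50267146 0.01848254 0.063     ]] knob [[ 0.58097949 -0.02893188  0.062     ]]
line [[ 0.55061407 -0.13443738  0.085     ]
 [ 0.53889796 -0.11764199  0.085     ]] 124.89880854262302
sidebar [[ 0.57517928 -0.1576443   0.085     ]
 [ 0.54059535 -0.11753084  0.085     ]] 130.766366024404 [ 0.55788732 -0.13758757  0.085     ] 0.05296355314600398
side knob [[ 0.58124218 -0.02989865  0.062     ]] btn [[0.50329251 0.02119963 0.063     ]]
sideline [[ 0.54107846 -0.12034691  0.085     ]
 [ 0.54938987 -0.13652638  0.085     ]]
[[-0.899  0.438 -0.001]
 [ 0.438  0.899 -0.002]
 [ 0.    -0.002 -1.   ]]
```

Emit:
drive_tool([
  [[-0.028, -0.025, 0], 0],
  [[-0.028, -0.025, 0], 0],
  [[-0.028, -0.025, 0], 0],
  [[-0.028, -0.025, 0], 0],
  [[-0.028, -0.025, 0], 0],
  [[-0.028, -0.025, 0], 0],
  [[-0.028, -0.025, 0], 0],
  [[-0.028, -0.025, 0], 0],
  [[-0.028, -0.025, 0], 0],
  [[-0.028, -0.025, 0], 0],
])

```text
t: 1.1
tool_pos: [0.4161, 0.2128, 0.3035]
tool_rot: [-0.706, -3.061, 0.0]
contact_force: [0.2, -0.1, 0.0]
opening: 0.0855
grip_force: 0.0
```

Emit:
drive_tool([
  [[-0.028, -0.025, 0], 0],
  [[-0.028, -0.025, 0], 0],
  [[-0.028, -0.025, 0], 0],
  [[-0.028, -0.025, 0], 0],
  [[-0.028, -0.025, 0], 0],
  [[-0.028, -0.025, 0], 0],
  [[-0.028, -0.025, 0], 0],
  [[-0.028, -0.025, 0], 0],
  [[-0.028, -0.025, 0], 0],
  [[-0.028, -0.025, 0], 0],
])

```text
t: 2.1
tool_pos: [0.5583, -0.1346, 0.3033]
tool_rot: [-0.707, -3.06, -0.0]
contact_force: [-0.1, 0.3, -0.2]
opening: 0.0853
grip_force: 0.0
```

Emit:
drive_tool([
  [[0, 0, 0], 0.122],
  [[0, 0, 0], 0.122],
  [[0, 0, 0], 0.122],
  [[0, 0, 0], 0.122],
  [[0, 0, 0], 0],
  [[0, 0, 0], 0],
])

```text
t: 2.7
tool_pos: [0.5579, -0.1331, 0.3034]
tool_rot: [-1.421, -2.801, 0.0]
contact_force: [-0.1, -0.2, -0.2]
opening: 0.0854
grip_force: 0.0
```

```bash
cat >> h.py <<'E'
def st():
    from station import ctrl
    from scipy.spatial.transform import Rotation as Ro
    o=ctrl.get_obs();M=Ro.from_rotvec(o["tool_rot"]).as_matrix()
    print("t",round(o["t"],2),"pos",o["tool_pos"].round(4),"yaw",round(float(np.degrees(np.arctan2(M[1,0],M[0,0]))),2),"tau",o["wrist_torque"].round(3),"F",o["contact_force"].round(2),"q6",o["q"][5].round(3),"op",round(o["opening"],4),"z",M[:,2].round(4))
    return o,M
E
python3 - <<'E'
from h import *
o,M=st(); print(M[:,:2].T@ (np.array([.5545,-.138,.132])-o["tool_pos"]))
E
```

```text
t 2.7 pos [ 0.5579 -0.1331  0.3034] yaw 126.19 tau [-0.001 -0.002  0.026] F [-0.06 -0.15 -0.15] q6 -0.995 op 0.0854 z [-7.e-04  3.e-04 -1.e+00]
[-0.00205566 -0.00560763]
```

Emit:
drive_tool([
  [[-0.002, -0.0055, 0.02], 0],
  [[0, 0, 0.03], 0],
  [[0, 0, 0.03], 0],
  [[0, 0, 0.03], 0],
  [[0, 0, 0.03], 0],
  [[0, 0, 0.02], 0],
  [[0, 0, 0.011], 0],
  [[0, 0, 0], 0],
  [[0, 0, 0], 0],
])

```text
t: 3.6
tool_pos: [0.5554, -0.1382, 0.1338]
tool_rot: [1.424, 2.799, 0.0]
contact_force: [0.8, -0.1, 0.0]
opening: 0.0853
grip_force: 0.0
```

```bash
python3 - <<'E'
from h import *
from station import vision
st()
a=vision.get_image("top")["image"][185:280,310:430];b=vision.get_image("side")["image"][195:290,250:370]
cv2.imwrite("pics/g1.png",cv2.convertScaleAbs(cv2.resize(np.hstack([a,b]),None,fx=3.3,fy=3.3,interpolation=2),alpha=1.5,beta=20))
E
```

```text
t 3.6 pos [ 0.5554 -0.1382  0.1338] yaw 126.08 tau [-0.017 -0.009  0.015] F [ 0.78 -0.1   0.01] q6 -1.004 op 0.0853 z [ 1.2e-03 -5.0e-04 -1.0e+00]
```

View pics/g1.png

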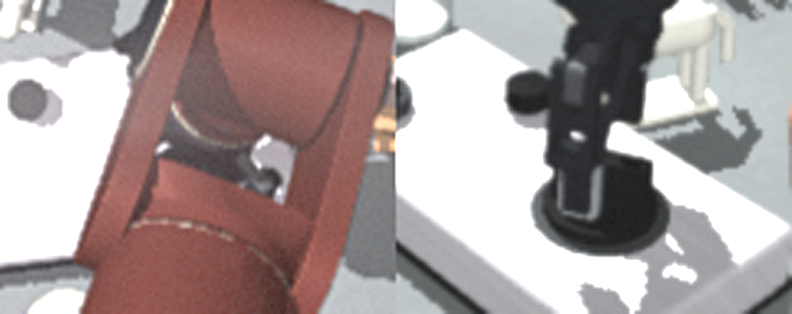

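The right-hand half of the picture shows the fingers straddling the bar, with the near finger's tip at about (578,215), just above the disc. Next I close the jaws gently.

Emit:
drive_tool([
  [[0, 0, 0], 0],
  [[0, 0, 0], 0],
  [[0, 0, 0], 0],
  [[0, 0, 0], 0],
  [[0, 0, 0], 0],
  [[0, 0, 0], 0],
  [[0, 0, 0], 0],
  [[0, 0, 0], 0],
], jaw=1, grip_force=40)

```text
t: 4.5
tool_pos: [0.5531, -0.1397, 0.1334]
tool_rot: [-1.423, -2.796, 0.009]
contact_force: [-9.6, -5.9, 6.7]
opening: 0.0152
grip_force: 41.4
```

```bash
python3 - <<'E'
from h import *
st()
E
```

```text
t 4.5 pos [ 0.5531 -0.1397  0.1334] yaw 126.05 tau [-0.963  1.58  -0.098] F [-9.6  -5.93  6.74] q6 -1.003 op 0.0152 z [-0.0062 -0.0034 -1.    ]
```

Emit:
drive_tool([
  [[0, -0.003, -0.001], 0],
  [[0, 0, 0], 0],
  [[0, 0, 0], 0],
  [[0, 0, 0], 0],
])

```text
t: 4.9
tool_pos: [0.5524, -0.1399, 0.1335]
tool_rot: [1.425, 2.8, -0.001]
contact_force: [2.2, -3.9, -4.6]
opening: 0.0153
grip_force: 40.0
```

```bash
python3 - <<'E'
from h import *
st()
E
```

```text
t 4.9 pos [ 0.5524 -0.1399  0.1335] yaw 126.04 tau [-0.445 -0.405 -0.121] F [ 2.22 -3.86 -4.65] q6 -1.007 op 0.0153 z [-1.e-04 -6.e-04 -1.e+00]
```

Emit:
drive_tool([
  [[-0.001, 0, 0.0004], 0],
  [[0, 0, 0], -0.05],
  [[0, 0, 0], -0.05],
  [[0, 0, 0], 0],
  [[0, 0, 0], 0],
])

```text
t: 5.4
tool_pos: [0.5525, -0.1402, 0.1335]
tool_rot: [-1.284, -2.865, -0.0]
contact_force: [-3.8, 0.9, 1.1]
opening: 0.0149
grip_force: 40.7
```

```bash
python3 -c "from h import *;st()"
```

```text
t 5.4 pos [ 0.5525 -0.1402  0.1335] yaw 131.73 tau [0.148 0.545 0.01 ] F [-3.77  0.95  1.07] q6 -1.107 op 0.0149 z [-1.9e-03  9.0e-04 -1.0e+00]
```

Emit:
drive_tool([
  [[0, 0, 0], -0.05],
  [[0, 0, 0], -0.05],
  [[0, 0, 0], 0],
  [[0, 0, 0], 0],
])

```text
t: 5.8
tool_pos: [0.5525, -0.1403, 0.1335]
tool_rot: [-1.14, -2.925, 0.0]
contact_force: [-5.9, 1.1, 3.0]
opening: 0.0147
grip_force: 40.9
```

```bash
python3 -c "from h import *;st()"
```

```text
t 5.8 pos [ 0.5525 -0.1403  0.1335] yaw 137.43 tau [0.244 0.809 0.048] F [-5.93  1.09  2.98] q6 -1.207 op 0.0147 z [-2.e-03  7.e-04 -1.e+00]
```

Emit:
drive_tool([
  [[0, 0, 0], -0.05],
  [[0, 0, 0], -0.05],
  [[0, 0, 0], 0],
  [[0, 0, 0], 0],
])

```text
t: 6.2
tool_pos: [0.5524, -0.1404, 0.1335]
tool_rot: [-0.993, -2.978, 0.0]
contact_force: [-5.5, 0.7, 2.1]
opening: 0.0153
grip_force: 41.1
```

```bash
python3 -c "from h import *;st()"
```

```text
t 6.2 pos [ 0.5524 -0.1404  0.1335] yaw 143.12 tau [ 0.195  0.852 -0.079] F [-5.45  0.71  2.12] q6 -1.306 op 0.0153 z [-2.2e-03  7.0e-04 -1.0e+00]
```

Emit:
drive_tool([
  [[0.0012, -0.001, 0], 0],
  [[0, 0, 0], -0.05],
  [[0, 0, 0], -0.05],
  [[0, 0, 0], 0],
  [[0, 0, 0], 0],
])

```text
t: 6.7
tool_pos: [0.5519, -0.1405, 0.1335]
tool_rot: [0.843, 3.025, 0.001]
contact_force: [1.4, 2.3, -2.7]
opening: 0.0152
grip_force: 40.3
```

```bash
python3 -c "from h import *;st()"
```

```text
t 6.7 pos [ 0.5519 -0.1405  0.1335] yaw 148.87 tau [ 0.331 -0.355 -0.053] F [ 1.44  2.29 -2.75] q6 -1.408 op 0.0152 z [ 1.6e-03  3.0e-04 -1.0e+00]
```

Emit:
drive_tool([
  [[0, 0, 0], -0.05],
  [[0, 0, 0], -0.05],
  [[0, 0, 0], 0],
  [[0, 0, 0], 0],
])

```text
t: 7.1
tool_pos: [0.5518, -0.1406, 0.1335]
tool_rot: [0.691, 3.063, 0.001]
contact_force: [2.9, 1.6, -3.8]
opening: 0.0154
grip_force: 40.2
```

```bash
python3 -c "from h import *;st()"
```

```text
t 7.1 pos [ 0.5518 -0.1406  0.1335] yaw 154.59 tau [ 0.287 -0.451  0.094] F [ 2.93  1.58 -3.83] q6 -1.508 op 0.0154 z [ 1.4e-03  1.0e-04 -1.0e+00]
```

Emit:
drive_tool([
  [[0, 0, 0], -0.05],
  [[0, 0, 0], -0.05],
  [[0, 0, 0], 0],
  [[0, 0, 0], 0],
])

```text
t: 7.5
tool_pos: [0.5518, -0.1407, 0.1335]
tool_rot: [0.537, 3.094, 0.0]
contact_force: [3.3, 0.5, -4.5]
opening: 0.0148
grip_force: 40.1
```

```bash
python3 -c "from h import *;st()"
```

```text
t 7.5 pos [ 0.5518 -0.1407  0.1335] yaw 160.3 tau [ 0.259 -0.578 -0.17 ] F [ 3.25  0.52 -4.51] q6 -1.608 op 0.0148 z [ 1.2e-03 -1.0e-04 -1.0e+00]
```

Emit:
drive_tool([
  [[0, 0, 0], -0.05],
  [[0, 0, 0], -0.05],
  [[0, 0, 0], 0],
  [[0, 0, 0], 0],
])

```text
t: 7.9
tool_pos: [0.5517, -0.1408, 0.1335]
tool_rot: [0.381, 3.117, -0.0]
contact_force: [4.4, -0.2, -5.3]
opening: 0.0152
grip_force: 40.0
```

```bash
python3 -c "from h import *;st()"
```

```text
t 7.9 pos [ 0.5517 -0.1408  0.1335] yaw 166.05 tau [ 0.165 -0.753 -0.073] F [ 4.44 -0.2  -5.28] q6 -1.708 op 0.0152 z [ 9.e-04 -3.e-04 -1.e+00]
```

Emit:
drive_tool([
  [[0, 0, 0], -0.05],
  [[0, 0, 0], -0.05],
  [[0, 0, 0], 0],
  [[0, 0, 0], 0],
])

```text
t: 8.3
tool_pos: [0.5517, -0.1409, 0.1335]
tool_rot: [0.225, 3.133, -0.001]
contact_force: [5.3, -0.4, -5.6]
opening: 0.0152
grip_force: 39.9
```

```bash
python3 -c "from h import *;st()"
```

```text
t 8.3 pos [ 0.5517 -0.1409  0.1335] yaw 171.78 tau [-0.033 -0.81   0.104] F [ 5.25 -0.35 -5.64] q6 -1.808 op 0.0152 z [ 8.e-04 -6.e-04 -1.e+00]
```

Emit:
drive_tool([
  [[0, 0, 0], -0.05],
  [[0, 0, 0], -0.05],
  [[0, 0, 0], 0],
  [[0, 0, 0], 0],
])

```text
t: 8.7
tool_pos: [0.5516, -0.141, 0.1335]
tool_rot: [0.068, 3.14, -0.001]
contact_force: [6.0, -1.2, -5.8]
opening: 0.0152
grip_force: 39.9
```

```bash
python3 -c "from h import *;st()"
```

```text
t 8.7 pos [ 0.5516 -0.141   0.1335] yaw 177.53 tau [-0.074 -0.854  0.21 ] F [ 5.99 -1.19 -5.78] q6 -1.908 op 0.0152 z [ 8.e-04 -9.e-04 -1.e+00]
```

Emit:
drive_tool([
  [[-0.001, 0, 0.0006], 0],
  [[0, 0, 0], -0.05],
  [[0, 0, 0], 0],
  [[0, 0, 0], 0],
])

```text
t: 9.1
tool_pos: [0.552, -0.1411, 0.1334]
tool_rot: [0.011, -3.14, 0.001]
contact_force: [-3.8, -1.9, 3.8]
opening: 0.0151
grip_force: 41.1
```

```bash
python3 -c "from h import *;st()"
```

```text
t 9.1 pos [ 0.552  -0.1411  0.1334] yaw -179.6 tau [-0.143  0.661  0.117] F [-3.82 -1.86  3.83] q6 -1.957 op 0.0151 z [-1.9e-03 -7.0e-04 -1.0e+00]
```

Emit:
drive_tool([
  [[0, 0, 0], -0.05],
  [[0, 0, 0], 0],
  [[0, 0, 0], 0],
])

```text
t: 9.4
tool_pos: [0.552, -0.1411, 0.1334]
tool_rot: [0.088, -3.139, 0.001]
contact_force: [-5.8, -1.0, 4.7]
opening: 0.0151
grip_force: 41.3
```

```bash
python3 -c "from h import *;st()"
```

```text
t 9.4 pos [ 0.552  -0.1411  0.1334] yaw -176.78 tau [-0.291  0.816  0.026] F [-5.76 -1.    4.69] q6 -2.007 op 0.0151 z [-1.8e-03 -8.0e-04 -1.0e+00]
```

Emit:
drive_tool([
  [[0, 0, 0], -0.05],
  [[0, 0, 0], 0],
  [[0, 0, 0], 0],
])

```text
t: 9.7
tool_pos: [0.552, -0.1412, 0.1334]
tool_rot: [0.167, -3.135, 0.001]
contact_force: [-6.0, -2.4, 4.7]
opening: 0.0154
grip_force: 41.4
```

```bash
python3 -c "from h import *;st()"
```

```text
t 9.7 pos [ 0.552  -0.1412  0.1334] yaw -173.91 tau [-0.249  0.788  0.009] F [-5.99 -2.39  4.65] q6 -2.057 op 0.0154 z [-1.8e-03 -9.0e-04 -1.0e+00]
```

Emit:
drive_tool([
  [[0, 0, 0], -0.05],
  [[0, 0, 0], 0],
  [[0, 0, 0], 0],
])

```text
t: 10.0
tool_pos: [0.552, -0.1412, 0.1334]
tool_rot: [0.245, -3.13, 0.001]
contact_force: [-5.7, -2.0, 4.5]
opening: 0.0148
grip_force: 41.4
```

```bash
python3 -c "from h import *;st()"
```

```text
t 10.0 pos [ 0.552  -0.1412  0.1334] yaw -171.05 tau [-0.371  0.842 -0.033] F [-5.69 -1.96  4.54] q6 -2.107 op 0.0148 z [-0.0018 -0.0011 -1.    ]
```

Emit:
drive_tool([
  [[0, 0, 0], -0.04],
  [[0, 0, 0], 0],
  [[0, 0, 0], 0],
])

```text
t: 10.3
tool_pos: [0.552, -0.1413, 0.1334]
tool_rot: [0.307, -3.125, 0.001]
contact_force: [-4.8, -3.1, 5.3]
opening: 0.0149
grip_force: 41.4
```

```bash
python3 -c "from h import *;st()"
```

```text
t 10.3 pos [ 0.552  -0.1413  0.1334] yaw -168.77 tau [-0.313  0.818 -0.078] F [-4.78 -3.08  5.29] q6 -2.147 op 0.0149 z [-0.0017 -0.001  -1.    ]
```

Emit:
drive_tool([
  [[0, 0, 0], -0.03],
  [[0, 0, 0], 0],
  [[0, 0, 0], 0],
])

```text
t: 10.6
tool_pos: [0.552, -0.1413, 0.1334]
tool_rot: [0.353, -3.12, 0.001]
contact_force: [-4.7, -3.1, 5.1]
opening: 0.0148
grip_force: 41.6
```

```bash
python3 -c "from h import *;st()"
```

```text
t 10.6 pos [ 0.552  -0.1413  0.1334] yaw -167.09 tau [-0.253  0.865 -0.264] F [-4.75 -3.1   5.12] q6 -2.176 op 0.0148 z [-1.7e-03 -9.0e-04 -1.0e+00]
```

Emit:
drive_tool([
  [[0, 0, 0], -0.03],
  [[0, 0, 0], 0],
  [[0, 0, 0], 0],
])

```text
t: 10.9
tool_pos: [0.552, -0.1414, 0.1334]
tool_rot: [0.399, -3.114, 0.001]
contact_force: [-4.1, -3.3, 5.0]
opening: 0.0153
grip_force: 41.7
```

```bash
python3 -c "from h import *;st()"
```

```text
t 10.9 pos [ 0.552  -0.1414  0.1334] yaw -165.39 tau [-0.249  0.857 -0.352] F [-4.13 -3.33  5.03] q6 -2.206 op 0.0153 z [-1.7e-03 -9.0e-04 -1.0e+00]
```

Emit:
drive_tool([
  [[0.001, -0.0005, -0.0005], 0.04],
  [[0, 0, 0], 0.06],
  [[0, 0, 0], 0.06],
  [[0, 0, 0], 0.06],
  [[0, 0, 0], 0.06],
  [[0, 0, 0], 0],
  [[0, 0, 0], 0],
])

```text
t: 11.6
tool_pos: [0.5518, -0.1412, 0.1335]
tool_rot: [0.033, 3.141, 0.001]
contact_force: [0.8, 1.9, 1.4]
opening: 0.0152
grip_force: 40.8
```

```bash
python3 -c "from h import *;st()"
```

```text
t 11.6 pos [ 0.5518 -0.1412  0.1335] yaw 178.78 tau [0.281 0.058 0.116] F [0.83 1.86 1.4 ] q6 -1.931 op 0.0152 z [ 5.e-04  5.e-04 -1.e+00]
```

Emit:
drive_tool([
  [[0, 0, 0], 0.04],
  [[0, 0, 0], 0.04],
  [[0, 0, 0], 0],
  [[0, 0, 0], 0],
])

```text
t: 12.0
tool_pos: [0.5518, -0.1411, 0.1335]
tool_rot: [0.158, 3.137, 0.001]
contact_force: [-0.8, 1.5, 1.0]
opening: 0.0153
grip_force: 40.8
```

```bash
python3 -c "from h import *;st()"
```

```text
t 12.0 pos [ 0.5518 -0.1411  0.1335] yaw 174.22 tau [ 0.507 -0.05   0.119] F [-0.8   1.54  1.03] q6 -1.852 op 0.0153 z [ 4.e-04  8.e-04 -1.e+00]
```

Emit:
drive_tool([
  [[0, 0, 0], 0.04],
  [[0, 0, 0], 0.04],
  [[0, 0, 0], 0],
  [[0, 0, 0], 0],
])

```text
t: 12.4
tool_pos: [0.5518, -0.141, 0.1335]
tool_rot: [0.284, 3.128, 0.002]
contact_force: [1.1, 3.8, 0.7]
opening: 0.0149
grip_force: 40.9
```

```bash
python3 -c "from h import *;st()"
```

```text
t 12.4 pos [ 0.5518 -0.141   0.1335] yaw 169.64 tau [ 0.815 -0.13   0.031] F [1.07 3.81 0.71] q6 -1.772 op 0.0149 z [ 5.e-04  1.e-03 -1.e+00]
```

Emit:
drive_tool([
  [[0, 0, 0], 0.04],
  [[0, 0, 0], 0.04],
  [[0, 0, 0], 0],
  [[0, 0, 0], 0],
])

```text
t: 12.8
tool_pos: [0.5518, -0.141, 0.1335]
tool_rot: [0.408, 3.115, 0.002]
contact_force: [2.0, 4.6, 1.9]
opening: 0.0154
grip_force: 40.9
```

```bash
python3 -c "from h import *;st()"
```

```text
t 12.8 pos [ 0.5518 -0.141   0.1335] yaw 165.07 tau [ 0.94  -0.198 -0.03 ] F [1.96 4.59 1.9 ] q6 -1.692 op 0.0154 z [ 5.0e-04  1.2e-03 -1.0e+00]
```

Emit:
drive_tool([
  [[0, 0, 0], 0.04],
  [[0, 0, 0], 0.04],
  [[0, 0, 0], 0],
  [[0, 0, 0], 0],
])

```text
t: 13.2
tool_pos: [0.5518, -0.1409, 0.1334]
tool_rot: [0.533, 3.096, 0.002]
contact_force: [1.6, 5.5, 1.6]
opening: 0.0153
grip_force: 41.0
```

```bash
python3 -c "from h import *;st()"
```

```text
t 13.2 pos [ 0.5518 -0.1409  0.1334] yaw 160.47 tau [ 0.983 -0.249 -0.131] F [1.57 5.45 1.59] q6 -1.612 op 0.0153 z [ 6.0e-04  1.5e-03 -1.0e+00]
```

Emit:
drive_tool([
  [[0, 0, 0], 0.04],
  [[0, 0, 0], 0.04],
  [[0, 0, 0], 0],
  [[0, 0, 0], 0],
])

```text
t: 13.6
tool_pos: [0.5519, -0.1408, 0.1335]
tool_rot: [0.655, 3.072, 0.003]
contact_force: [0.8, 6.7, 1.6]
opening: 0.0153
grip_force: 40.9
```

```bash
python3 -c "from h import *;st()"
```

```text
t 13.6 pos [ 0.5519 -0.1408  0.1335] yaw 155.93 tau [ 1.031 -0.285  0.076] F [0.79 6.67 1.58] q6 -1.532 op 0.0153 z [ 7.0e-04  1.5e-03 -1.0e+00]
```

Emit:
drive_tool([
  [[0.0004, 0.001, 0], 0.04],
  [[0, 0, 0], 0.04],
  [[0, 0, 0], 0],
  [[0, 0, 0], 0],
])

```text
t: 14.0
tool_pos: [0.5519, -0.1405, 0.1335]
tool_rot: [0.777, 3.043, -0.0]
contact_force: [2.2, 2.8, -0.9]
opening: 0.0152
grip_force: 40.7
```

```bash
python3 -c "from h import *;st()"
```

```text
t 14.0 pos [ 0.5519 -0.1405  0.1335] yaw 151.33 tau [ 0.515 -0.469  0.032] F [ 2.17  2.77 -0.89] q6 -1.45 op 0.0152 z [ 9.e-04 -3.e-04 -1.e+00]
```

Emit:
drive_tool([
  [[0, 0, 0], 0.04],
  [[0, 0, 0], 0.04],
  [[0, 0, 0], 0],
  [[0, 0, 0], 0],
])

```text
t: 14.4
tool_pos: [0.5519, -0.1404, 0.1335]
tool_rot: [0.899, 3.009, 0.0]
contact_force: [3.2, 2.8, -0.4]
opening: 0.0154
grip_force: 40.6
```

```bash
python3 -c "from h import *;st()"
```

```text
t 14.4 pos [ 0.5519 -0.1404  0.1335] yaw 146.74 tau [ 0.531 -0.601 -0.061] F [ 3.19  2.81 -0.44] q6 -1.37 op 0.0154 z [ 9.e-04 -1.e-04 -1.e+00]
```

Emit:
drive_tool([
  [[0, 0, 0], 0.04],
  [[0, 0, 0], 0.04],
  [[0, 0, 0], 0],
  [[0, 0, 0], 0],
])

```text
t: 14.8
tool_pos: [0.552, -0.1404, 0.1335]
tool_rot: [1.018, 2.971, 0.001]
contact_force: [3.2, 3.5, -1.3]
opening: 0.0149
grip_force: 40.6
```

```bash
python3 -c "from h import *;st()"
```

```text
t 14.8 pos [ 0.552  -0.1404  0.1335] yaw 142.16 tau [ 0.556 -0.732 -0.084] F [ 3.19  3.53 -1.3 ] q6 -1.29 op 0.0149 z [ 0.0011  0.     -1.    ]
```

Emit:
drive_tool([
  [[0, 0, 0], 0.04],
  [[0, 0, 0], 0.04],
  [[0, 0, 0], 0],
  [[0, 0, 0], 0],
])

```text
t: 15.2
tool_pos: [0.5521, -0.1403, 0.1335]
tool_rot: [1.135, 2.928, 0.001]
contact_force: [5.2, 3.6, -0.7]
opening: 0.0151
grip_force: 40.5
```

```bash
python3 -c "from h import *;st()"
```

```text
t 15.2 pos [ 0.5521 -0.1403  0.1335] yaw 137.62 tau [ 0.642 -0.774  0.036] F [ 5.22  3.57 -0.7 ] q6 -1.211 op 0.0151 z [ 0.0014  0.     -1.    ]
```

Emit:
drive_tool([
  [[0, 0, 0], 0.04],
  [[0, 0, 0], 0.04],
  [[0, 0, 0], 0],
  [[0, 0, 0], 0],
])

```text
t: 15.6
tool_pos: [0.5521, -0.1402, 0.1335]
tool_rot: [1.252, 2.88, 0.001]
contact_force: [4.5, 3.3, -0.6]
opening: 0.0151
grip_force: 40.5
```

```bash
python3 -c "from h import *;st()"
```

```text
t 15.6 pos [ 0.5521 -0.1402  0.1335] yaw 133.02 tau [ 0.711 -0.802  0.025] F [ 4.5   3.34 -0.56] q6 -1.131 op 0.0151 z [ 1.6e-03  2.0e-04 -1.0e+00]
```

Emit:
drive_tool([
  [[0, 0, 0], 0.04],
  [[0, 0, 0], 0.04],
  [[0, 0, 0], 0],
  [[0, 0, 0], 0],
])

```text
t: 16.0
tool_pos: [0.5522, -0.1402, 0.1335]
tool_rot: [1.366, 2.827, 0.002]
contact_force: [5.5, 3.4, -1.7]
opening: 0.0152
grip_force: 40.5
```

```bash
python3 -c "from h import *;st()"
```

```text
t 16.0 pos [ 0.5522 -0.1402  0.1335] yaw 128.42 tau [ 0.679 -0.883 -0.103] F [ 5.51  3.4  -1.71] q6 -1.051 op 0.0152 z [ 1.8e-03  4.0e-04 -1.0e+00]
```

Emit:
drive_tool([
  [[0, 0.001, 0], 0.04],
  [[0, 0, 0], 0.03],
  [[0, 0, 0], 0],
  [[0, 0, 0], 0],
])

```text
t: 16.4
tool_pos: [0.5524, -0.14, 0.1334]
tool_rot: [1.465, 2.779, -0.001]
contact_force: [2.8, 1.2, -0.1]
opening: 0.0151
grip_force: 40.7
```

```bash
python3 -c "from h import *;st()"
```

```text
t 16.4 pos [ 0.5524 -0.14    0.1334] yaw 124.41 tau [ 0.265 -0.479  0.01 ] F [ 2.79  1.23 -0.08] q6 -0.979 op 0.0151 z [-0.e+00 -6.e-04 -1.e+00]
```

Emit:
drive_tool([
  [[0, 0, 0], 0.03],
  [[0, 0, 0], 0.03],
  [[0, 0, 0], 0],
  [[0, 0, 0], 0],
])

```text
t: 16.8
tool_pos: [0.5525, -0.14, 0.1335]
tool_rot: [1.548, 2.733, -0.001]
contact_force: [1.8, 0.4, -0.6]
opening: 0.0153
grip_force: 40.6
```

```bash
python3 -c "from h import *;st()"
```

```text
t 16.8 pos [ 0.5525 -0.14    0.1335] yaw 120.96 tau [ 0.249 -0.53   0.108] F [ 1.85  0.39 -0.62] q6 -0.919 op 0.0153 z [ 2.e-04 -6.e-04 -1.e+00]
```

Emit:
drive_tool([
  [[0, 0, 0], 0.03],
  [[0, 0, 0], 0.03],
  [[0, 0, 0], 0],
  [[0, 0, 0], 0],
])

```text
t: 17.2
tool_pos: [0.5526, -0.1399, 0.1335]
tool_rot: [1.629, 2.685, -0.0]
contact_force: [1.9, 0.0, 0.3]
opening: 0.0151
grip_force: 40.6
```

```bash
python3 -c "from h import *;st()"
```

```text
t 17.2 pos [ 0.5526 -0.1399  0.1335] yaw 117.5 tau [ 0.163 -0.581  0.033] F [1.86 0.02 0.26] q6 -0.858 op 0.0151 z [ 4.e-04 -4.e-04 -1.e+00]
```

Emit:
drive_tool([
  [[0, 0, 0], 0.03],
  [[0, 0, 0], 0.03],
  [[0, 0, 0], 0],
  [[0, 0, 0], 0],
])

```text
t: 17.6
tool_pos: [0.5526, -0.1399, 0.1335]
tool_rot: [1.709, 2.635, 0.0]
contact_force: [4.8, 0.6, -0.5]
opening: 0.0156
grip_force: 40.6
```

```bash
python3 -c "from h import *;st()"
```

```text
t 17.6 pos [ 0.5526 -0.1399  0.1335] yaw 114.06 tau [ 0.128 -0.74  -0.031] F [ 4.76  0.56 -0.55] q6 -0.798 op 0.0156 z [ 6.e-04 -3.e-04 -1.e+00]
```

Emit:
drive_tool([
  [[0, 0, 0], 0.03],
  [[0, 0, 0], 0.03],
  [[0, 0, 0], 0],
  [[0, 0, 0], 0],
])

```text
t: 18.0
tool_pos: [0.5527, -0.1399, 0.1335]
tool_rot: [1.788, 2.582, 0.0]
contact_force: [5.0, 0.3, -1.0]
opening: 0.0151
grip_force: 40.5
```

```bash
python3 -c "from h import *;st()"
```

```text
t 18.0 pos [ 0.5527 -0.1399  0.1335] yaw 110.62 tau [ 0.039 -0.887 -0.047] F [ 5.04  0.33 -1.03] q6 -0.738 op 0.0151 z [ 8.e-04 -3.e-04 -1.e+00]
```

Emit:
drive_tool([
  [[0, 0, 0], 0.03],
  [[0, 0, 0], 0.03],
  [[0, 0, 0], 0],
  [[0, 0, 0], 0],
])

```text
t: 18.4
tool_pos: [0.5527, -0.1398, 0.1335]
tool_rot: [1.864, 2.527, 0.001]
contact_force: [5.4, 1.0, -1.4]
opening: 0.0149
grip_force: 40.5
```

```bash
python3 -c "from h import *;st()"
```

```text
t 18.4 pos [ 0.5527 -0.1398  0.1335] yaw 107.17 tau [ 0.085 -0.883 -0.209] F [ 5.38  1.05 -1.44] q6 -0.678 op 0.0149 z [ 1.e-03 -2.e-04 -1.e+00]
```

Emit:
drive_tool([
  [[0, 0.001, 0], 0.03],
  [[0, 0, 0], 0],
  [[0, 0, 0], 0],
])

```text
t: 18.7
tool_pos: [0.553, -0.1398, 0.1335]
tool_rot: [-1.902, -2.5, 0.002]
contact_force: [-0.4, -1.2, 1.7]
opening: 0.015
grip_force: 41.0
```

```bash
python3 -c "from h import *;st()"
```

```text
t 18.7 pos [ 0.553  -0.1398  0.1335] yaw 105.46 tau [-0.229 -0.106 -0.168] F [-0.43 -1.24  1.7 ] q6 -0.647 op 0.015 z [-1.3e-03 -5.0e-04 -1.0e+00]
```

Emit:
drive_tool([
  [[0, 0, 0], 0.03],
  [[0, 0, 0], 0],
  [[0, 0, 0], 0],
])

```text
t: 19.0
tool_pos: [0.5531, -0.1398, 0.1335]
tool_rot: [-1.939, -2.471, 0.002]
contact_force: [-0.3, -2.4, 2.2]
opening: 0.0154
grip_force: 41.0
```

```bash
python3 -c "from h import *;st()"
```

```text
t 19.0 pos [ 0.5531 -0.1398  0.1335] yaw 103.77 tau [-0.361  0.107  0.032] F [-0.33 -2.35  2.18] q6 -0.617 op 0.0154 z [-1.e-03 -7.e-04 -1.e+00]
```

Emit:
drive_tool([
  [[0, 0, 0], 0.03],
  [[0, 0, 0], 0],
  [[0, 0, 0], 0],
])

```text
t: 19.3
tool_pos: [0.5531, -0.1397, 0.1335]
tool_rot: [-1.976, -2.442, 0.002]
contact_force: [-1.3, -2.9, 2.7]
opening: 0.0149
grip_force: 41.1
```

```bash
python3 -c "from h import *;st()"
```

```text
t 19.3 pos [ 0.5531 -0.1397  0.1335] yaw 102.05 tau [-0.498  0.237  0.202] F [-1.33 -2.95  2.66] q6 -0.587 op 0.0149 z [-1.e-03 -7.e-04 -1.e+00]
```

Emit:
drive_tool([
  [[0, 0, 0], -0.03],
  [[0, 0, 0], 0],
  [[0, 0, 0], 0],
])

```text
t: 19.6
tool_pos: [0.5531, -0.1397, 0.1334]
tool_rot: [-1.94, -2.47, 0.002]
contact_force: [-4.1, -3.7, 5.0]
opening: 0.0153
grip_force: 41.3
```

```bash
python3 -c "from h import *;st()"
```

```text
t 19.6 pos [ 0.5531 -0.1397  0.1334] yaw 103.71 tau [-0.714  0.545  0.003] F [-4.11 -3.75  5.02] q6 -0.617 op 0.0153 z [-1.e-03 -5.e-04 -1.e+00]
```

Emit:
drive_tool([
  [[0, 0, 0], 0],
  [[0, 0, 0], 0],
  [[0, 0, 0], 0],
  [[0, 0, 0], 0],
  [[0, 0, 0], 0],
  [[0, 0, 0], 0],
  [[0, 0, 0], 0],
], jaw=0)

```text
t: 20.3
tool_pos: [0.5534, -0.1394, 0.1334]
tool_rot: [1.941, 2.47, 0.0]
contact_force: [0.5, -0.4, 0.1]
opening: 0.0853
grip_force: 0.0
```

```bash
python3 -c "from h import *;st()"
```

```text
t 20.3 pos [ 0.5534 -0.1394  0.1334] yaw 103.69 tau [-0.063 -0.016  0.012] F [ 0.52 -0.39  0.09] q6 -0.616 op 0.0853 z [ 1.e-04  1.e-04 -1.e+00]
```

Released with no contact forces. Next I raise the tool, move over towards the button, and check the dial.

Emit:
drive_tool([
  [[0, 0, -0.015], 0],
  [[0, 0, -0.025], 0],
  [[0, 0, -0.035], 0],
  [[0, 0, -0.025], 0],
  [[0.033, -0.0024, 0], 0],
  [[0.033, -0.0024, 0], 0],
  [[0.033, -0.0024, 0], 0],
  [[0.033, -0.0024, 0], 0],
  [[0.034, -0.0024, 0], 0],
  [[0, 0, 0], 0],
])

```text
t: 21.3
tool_pos: [0.5015, 0.0217, 0.2346]
tool_rot: [1.936, 2.474, 0.002]
contact_force: [-0.0, 0.1, 0.1]
opening: 0.0848
grip_force: 0.0
```

Emit:
drive_tool([
  [[0, 0, 0], 0],
  [[0, 0, 0], 0],
  [[0, 0, 0], 0],
  [[0, 0, 0], 0],
  [[0, 0, 0], 0],
  [[0, 0, 0], 0],
  [[0, 0, 0], 0],
  [[0, 0, 0], 0],
], jaw=1, grip_force=20)

```text
t: 22.1
tool_pos: [0.5024, 0.0189, 0.2333]
tool_rot: [-1.941, -2.47, 0.0]
contact_force: [-0.5, -0.7, -0.6]
opening: 0.0003
grip_force: 0.0
```

```bash
python3 - <<'E'
from h import *
from station import vision
st()
a=vision.get_image("top")["image"][185:285,265:415];b=vision.get_image("side")["image"][185:285,225:375]
cv2.imwrite("pics/g2.png",cv2.convertScaleAbs(cv2.resize(np.vstack([a,b]),None,fx=3,fy=3,interpolation=2),alpha=1.5,beta=20))
E
```

```text
t 22.1 pos [0.5024 0.0189 0.2333] yaw 103.69 tau [0.028 0.004 0.008] F [-0.54 -0.7  -0.62] q6 -0.349 op 0.0003 z [-1.e-04  0.e+00 -1.e+00]
```

View pics/g2.png

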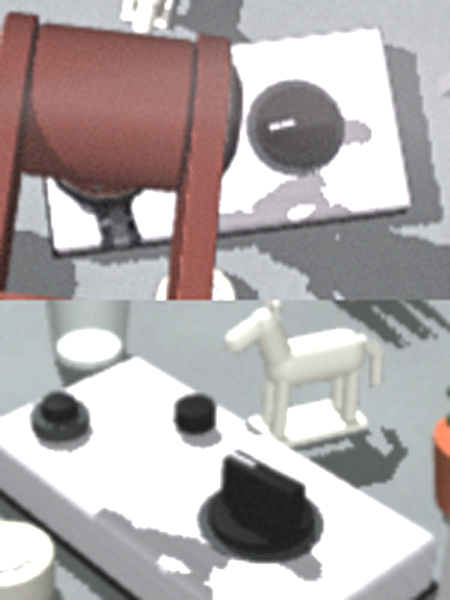

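The picture shows the dial's white line at (270,130)→(296,123), about 105° in yaw, so the dial stayed in the detent where I felt it. The button is clear at (60,410), and I descend onto it now.

Emit:
drive_tool([
  [[0, 0, 0.025], 0],
  [[0, 0, 0.025], 0],
  [[0, 0, 0.025], 0],
  [[0, 0, 0.012], 0],
  [[0, 0, 0.004], 0],
  [[0, 0, 0], 0],
  [[0, 0, 0], 0],
])

```text
t: 22.9
tool_pos: [0.5033, 0.0189, 0.1438]
tool_rot: [1.94, 2.469, 0.002]
contact_force: [-0.0, -0.4, 1.0]
opening: -0.0001
grip_force: 0.0
```

Emit:
drive_tool([
  [[0, 0, 0.002], 0],
  [[0, 0, 0.002], 0],
  [[0, 0, 0.001], 0],
  [[0, 0, 0], 0],
  [[0, 0, 0], 0],
])

```text
t: 23.4
tool_pos: [0.5031, 0.0189, 0.1381]
tool_rot: [1.94, 2.469, 0.002]
contact_force: [2.2, -0.1, 1.6]
opening: -0.0
grip_force: 1.1
```

Emit:
drive_tool([
  [[0, 0, 0.001], 0],
  [[0, 0, 0.001], 0],
  [[0, 0, 0.001], 0],
  [[0, 0, 0], 0],
  [[0, 0, 0], 0],
])

```text
t: 23.9
tool_pos: [0.503, 0.0189, 0.1349]
tool_rot: [1.94, 2.469, 0.001]
contact_force: [3.5, -0.6, 4.3]
opening: -0.0002
grip_force: 2.0
```

Emit:
drive_tool([
  [[0, 0, 0.001], 0],
  [[0, 0, 0.001], 0],
  [[0, 0, 0], 0],
  [[0, 0, 0], 0],
])

```text
t: 24.3
tool_pos: [0.5031, 0.0189, 0.1336]
tool_rot: [1.94, 2.47, 0.001]
contact_force: [1.2, 0.4, 9.3]
opening: -0.0004
grip_force: 4.5
```

Emit:
drive_tool([
  [[0, 0, 0.001], 0],
  [[0, 0, 0], 0],
  [[0, 0, 0], 0],
])

```text
t: 24.6
tool_pos: [0.5032, 0.0189, 0.1335]
tool_rot: [1.94, 2.47, 0.001]
contact_force: [-1.4, 0.3, 14.0]
opening: 0.0002
grip_force: 7.2
```

Emit:
drive_tool([
  [[0, 0, 0.001], 0],
  [[0, 0, 0], 0],
  [[0, 0, 0], 0],
])

```text
t: 24.9
tool_pos: [0.5033, 0.0189, 0.1334]
tool_rot: [1.94, 2.47, 0.0]
contact_force: [-4.8, 0.1, 19.3]
opening: -0.0003
grip_force: 9.9
```

Emit:
drive_tool([
  [[0, 0, 0.001], 0],
  [[0, 0, 0], 0],
  [[0, 0, 0], 0],
])

```text
t: 25.2
tool_pos: [0.5034, 0.0189, 0.1333]
tool_rot: [1.94, 2.471, -0.0]
contact_force: [-7.3, 0.4, 25.1]
opening: 0.0002
grip_force: 12.6
```

Emit:
drive_tool([
  [[0, 0, -0.002], 0],
  [[0, 0, -0.002], 0],
  [[0, 0, -0.001], 0],
  [[0, 0, 0], 0],
  [[0, 0, 0], 0],
])

```text
t: 25.7
tool_pos: [0.5024, 0.019, 0.1343]
tool_rot: [-1.941, -2.47, -0.0]
contact_force: [3.5, -0.1, 3.7]
opening: -0.0001
grip_force: 2.2
```

Emit:
drive_tool([
  [[0, 0, -0.001], 0],
  [[0, 0, 0], 0],
  [[0, 0, 0], 0],
])

```text
t: 26.0
tool_pos: [0.5022, 0.019, 0.1351]
tool_rot: [-1.94, -2.47, 0.001]
contact_force: [2.7, 0.9, 3.8]
opening: -0.0003
grip_force: 1.9
```

Emit:
drive_tool([
  [[0, 0, -0.001], 0],
  [[0, 0, 0], 0],
  [[0, 0, 0], 0],
])

```text
t: 26.3
tool_pos: [0.5021, 0.019, 0.1361]
tool_rot: [-1.94, -2.47, 0.001]
contact_force: [1.3, -0.1, 3.6]
opening: -0.0002
grip_force: 1.7
```

Emit:
drive_tool([
  [[0, 0, -0.001], 0],
  [[0, 0, 0], 0],
  [[0, 0, 0], 0],
])

```text
t: 26.6
tool_pos: [0.5021, 0.019, 0.1371]
tool_rot: [-1.94, -2.47, 0.001]
contact_force: [0.6, -0.2, 2.6]
opening: -0.0002
grip_force: 1.4
```

Emit:
drive_tool([
  [[0, 0, -0.001], 0],
  [[0, 0, 0], 0],
  [[0, 0, 0], 0],
])

```text
t: 26.9
tool_pos: [0.5021, 0.019, 0.1381]
tool_rot: [-1.94, -2.47, 0.001]
contact_force: [0.9, -0.6, 2.2]
opening: 0.0001
grip_force: 1.1
```

Emit:
drive_tool([
  [[0, 0, -0.002], 0],
  [[0, 0, 0], 0],
  [[0, 0, 0], 0],
])

```text
t: 27.2
tool_pos: [0.5018, 0.0191, 0.1397]
tool_rot: [-1.94, -2.469, 0.002]
contact_force: [0.3, 0.6, 0.2]
opening: -0.0002
grip_force: 0.0
```

Emit:
drive_tool([
  [[0, 0, -0.003], 0],
  [[0, 0, 0], 0],
  [[0, 0, 0], 0],
])

```text
t: 27.5
tool_pos: [0.5024, 0.019, 0.1435]
tool_rot: [1.941, 2.47, 0.0]
contact_force: [-0.3, -0.3, 0.6]
opening: -0.0001
grip_force: 0.0
```

The spring readings show full travel: about 5 N at the hard stop and 6 mm of stroke, released at TCP 0.1397. I retreat and do a last check.

Emit:
drive_tool([
  [[0, 0, -0.03], 0],
  [[0, 0, -0.04], 0],
  [[0, 0, -0.04], 0],
  [[0, 0, 0], 0],
  [[0, 0, 0], 0],
  [[0, 0, 0], 0],
])

```text
t: 28.1
tool_pos: [0.5017, 0.0191, 0.2519]
tool_rot: [-1.94, -2.469, 0.002]
contact_force: [0.5, 0.4, -0.3]
opening: 0.0001
grip_force: 0.0
```

```bash
python3 - <<'E'
from h import *
from station import vision
st()
b=vision.get_image("side")["image"][120:360,170:450]
cv2.imwrite("pics/g3.png",cv2.convertScaleAbs(cv2.resize(b,None,fx=2.3,fy=2.3,interpolation=2),alpha=1.5,beta=20))
E
```

```text
t 28.1 pos [0.5017 0.0191 0.2519] yaw 103.69 tau [0.062 0.031 0.014] F [ 0.53  0.37 -0.26] q6 -0.349 op 0.0001 z [-2.5e-03  3.0e-04 -1.0e+00]
```

View pics/g3.png

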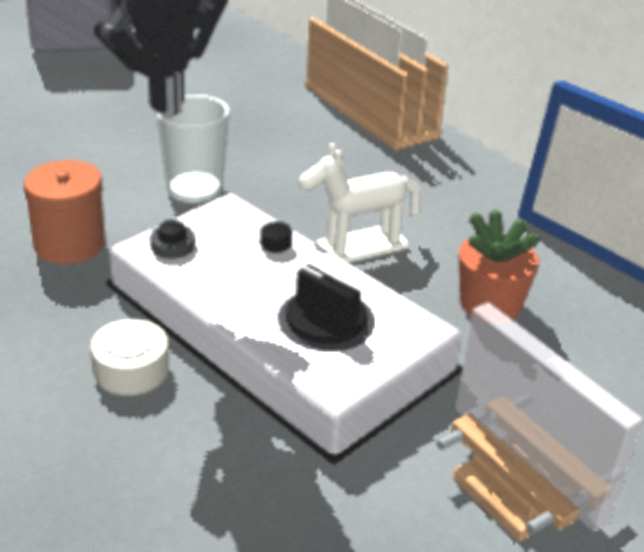

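The final picture shows the button back up at (173,235) and the dial bar unchanged at (327,300). The ornaments are undisturbed and the gripper is clear of everything.

```bash
python3 -c "from station import ctrl;print(ctrl.finish_job())"
```

```text
the job is handed in; nothing more can be done
None
```

I handed the job in at about 28 s. The dial went gently back to its stop, then clockwise four clicks by feel, and sits in the deeper fourth detent; the button was then pressed fully and let go, and nothing else was touched.

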